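Find and shim the rocking corner of a weighing platform

TASK

One corner of the weighing platform's metal plate rocks. Press down on the plate's corners one after another until you find the one that gives, then press the shim leaf beside that corner down flat, and leave the other three leaves standing. Only press with the fingertips: pick nothing up, do not pull the plate up, and do not disturb the can, the jar or the cup.

Things in the scene. Friction and masses are not known exactly. Their poses are not given: they have to be found in the camera images.
- platform: Fixed dark grey base tray of a weighing platform, 156 x 214 mm, screwed to the table; origin at the centre of its underside, on the table top; x is its short direction (away from the robot), y its long direction (to the left), turned by up to 15 degrees about vertical.
- plate: Plain metal plate 160 x 220 x 8 mm, top 44 mm above the table, origin at the centre of its underside. Round pan at its centre (radius 50 mm, top 56 mm up). On a rubber centre mount and a hidden foot under each corner. Three corners are rigid; at one, varying and not visible, the foot lost its pad: pressed there it sinks 5 to 6 mm, bottoms at about 4 N, and springs back level.
- corner_a (a point): Place to press on the near left corner of the plate: on its top face, straight above the foot, 62 mm in x and 88 mm in y from the plate's centre; moves with the plate.
- leaf_a (a point): Place to press on the near left corner's shim leaf: on its upper face, 38 mm out from the hinge. Aluminium tongue 24 wide, 52 long, 4 mm thick, beside that corner, sloping up and away from the plate along y. Hinge line along x, 124 mm in y from the platform's centre, 33.5 mm above the table. Flat, it lies level, upper face 35.5 mm above the table.
- shim_a (a joint): Angle of the near left corner's shim leaf, rad: 0 standing up at 34 degrees (starts at 0 to 0.08), 0.60 flat and level. It stays where left (stiff hinge, about 6 N at the pressing place). Only at the rocking corner is there a gap for its hidden inner end, so only that leaf goes flat; the others jam at about 0.38.
- corner_b (a point): Place to press on the near right corner of the plate: on its top face, straight above the foot, 62 mm in x and 88 mm in y from the plate's centre; moves with the plate.
- leaf_b (a point): Place to press on the near right corner's shim leaf: on its upper face, 38 mm out from the hinge. Aluminium tongue 24 wide, 52 long, 4 mm thick, beside that corner, sloping up and away from the plate along y. Hinge line along x, 124 mm in y from the platform's centre, 33.5 mm above the table. Flat, it lies level, upper face 35.5 mm above the table.
- shim_b (a joint): Angle of the near right corner's shim leaf, rad: 0 standing up at 34 degrees (starts at 0 to 0.08), 0.60 flat and level. It stays where left (stiff hinge, about 6 N at the pressing place). Only at the rocking corner is there a gap for its hidden inner end, so only that leaf goes flat; the others jam at about 0.38.
- corner_c (a point): Place to press on the far left corner of the plate: on its top face, straight above the foot, 62 mm in x and 88 mm in y from the plate's centre; moves with the plate.
- leaf_c (a point): Place to press on the far left corner's shim leaf: on its upper face, 38 mm out from the hinge. Aluminium tongue 24 wide, 52 long, 4 mm thick, beside that corner, sloping up and away from the plate along y. Hinge line along x, 124 mm in y from the platform's centre, 33.5 mm above the table. Flat, it lies level, upper face 35.5 mm above the table.
- shim_c (a joint): Angle of the far left corner's shim leaf, rad: 0 standing up at 34 degrees (starts at 0 to 0.08), 0.60 flat and level. It stays where left (stiff hinge, about 6 N at the pressing place). Only at the rocking corner is there a gap for its hidden inner end, so only that leaf goes flat; the others jam at about 0.38.
- corner_d (a point): Place to press on the far right corner of the plate: on its top face, straight above the foot, 62 mm in x and 88 mm in y from the plate's centre; moves with the plate.
- leaf_d (a point): Place to press on the far right corner's shim leaf: on its upper face, 38 mm out from the hinge. Aluminium tongue 24 wide, 52 long, 4 mm thick, beside that corner, sloping up and away from the plate along y. Hinge line along x, 124 mm in y from the platform's centre, 33.5 mm above the table. Flat, it lies level, upper face 35.5 mm above the table.
- shim_d (a joint): Angle of the far right corner's shim leaf, rad: 0 standing up at 34 degrees (starts at 0 to 0.08), 0.60 flat and level. It stays where left (stiff hinge, about 6 N at the pressing place). Only at the rocking corner is there a gap for its hidden inner end, so only that leaf goes flat; the others jam at about 0.38.
- can: Bystander: loose powder can with a white lid, 90 mm in diameter, 110 mm high, beyond the platform. Origin at the centre of its underside.
- vial: Bystander: loose small jar, 38 mm in diameter, 58 mm high, between the two left leaves. Origin at the centre of its underside.
- cup: Bystander: loose white measuring cup, 52 mm in diameter, 45 mm high, between the two right leaves. Origin at the centre of its underside.

How it is judged:
By the outcome, as a careful person would: the job done as asked, in the order asked, and still so for the second after the job is handed in, with the robot touching nothing.
It also fails if it takes over 51 s, if anything falls off the work surface, if the arm or the gripper's body presses on something with over 40 N, if the wrist force passes 120 N, or if a joint passes its speed limit or range.

ROBOT

A 6-joint arm with a two-finger parallel gripper is mounted at the origin on the work surface. World frame = base frame: x ahead of the robot, y to its left, z up, the work surface at z = 0. Lengths are in m, angles in rad, forces in N, time in s.
With the tool pointing down it reaches from about 0.3 to 1 m from the base axis. Payload 5.1 kg.
Tool frame: the origin (TCP) lies on the centre line of the jaws, within the pads' length; the fingertips stand 25 mm ahead of it and the grasp point (between the pads) lies 6 mm ahead of it; x points along the fingers, y is the direction in which the jaws open and shut, and the axes are right-handed (so a half turn about x gives the same grasp; the last joint's range is limited). The gripper opens to 95 mm and grips with 3 to 60 N. Pads are 20 mm wide; open, the fingers measure 119 mm over their backs; the gripper's body (75 mm by 180 mm) begins 59 mm behind the grasp point.
Start: joints at [1.123, 0.124, 1.65, -0, 1.367, -0.083], TCP at [0.232, 0.607, 0.24] pointing down, gripper open.
Joint ranges: [-2.61, 2.61], [-1.02, 2.33], [0.03, 2.71], [-1.35, 4.49], [0.32, 2.68], [-2.91, 2.91]. Speed limits (rad/s): [2.57, 2.57, 3.14, 3.14, 3.14, 3.14].

INTERFACE

Orientations are given as [roll, pitch, yaw] about the fixed x, y, z axes, in that order (R = Rz(yaw) Ry(pitch) Rx(roll)).
In Python, from rig import ctrl gives the robot as it stands.
- The arm moves only by the tool apply_moves, never from a script. Its argument "commands" is a list that holds one entry, the list of rows, each a list of 7 numbers: the shift along the tool's x, y, z in cm, then the turn, a rotation vector about the tool's x, y, z in rad, then the opening, from 0 (shut) to 1 (fully open). A call has exactly 10 rows; each row shifts and turns the commanded pose from where the row before left it, along the tool's axes as they then stand; what a row does not reach is not made up. A row lasts 1/8 s, in which the tool goes at most 62.5 mm and 10.7 degrees, less where a joint would pass 70% of its speed; a pose out of reach is approached as far as the arm can. A call with a gripper value outside its range is refused whole. The fingers move at their own pace and stop on an object; "force" is the grip in N (left out, the last holds). Time passes only in rows, so rows that do not move let the fingers close, or fill a call up. It gives the time, the measured TCP pose, the force and the opening at its end, in the units of the state.
- ctrl.get_state(): the state, without advancing time (a new reading comes with each control period).
- ctrl.grab_frame(name): name is "scene" or "top"; returns a dict with "color" (384x512x3 uint8, red, green, blue), "fovy" (degrees; the focal length in pixels is half the picture's height over the tangent of half this angle, whatever the lens; pixels are square), "cx", "cy" (the principal point, pixels), "extrinsics" (4x4, takes a point from camera to world coordinates). Camera axes: x right, y down, z forward; pixel columns grow to the right and rows downward; lengths in m; the calibration is good to about 2 mm. A picture is of the moment at which its call begins. There is no depth.
- ctrl.job_done(): hands the job in, once; it reports no verdict.
Trained networks look in the newest picture that a camera, given by its name, has taken for a name from the list of things; names that differ only in an ending like _2 or _b are one class to them, and where a whole thing is asked for, a point or a joint stands for the part that bears it (a point fixed in the world has none). Each returns a list of dicts, best first, with "confidence" (0 to 1); they miss things now and then, are a little off and sometimes report something else, mostly with a low value. They report only what shows in the picture. A call takes as long as a camera call.
- ctrl.search_frame(label, camera): "xy" ([column, row] in pixels, amid what is visible of it).
- ctrl.cut_out(label, camera): "pixels" (384x512 bool, what is visible of it) and "xy" ([column, row] in pixels, amid what is visible of it).
The state is a dict: "time_s": time; "joint_pos": joint angles; "qd": joint speeds; "joint_torque": joint torques, N m; "tcp_pos": TCP position; "orientation": TCP orientation; "wrist_force": force on the tool from outside, world axes, zero at the start; "wrist_torque": the same for the moment, N m; "width": opening from 0.0 (shut) to 1.0 (fully open).
Only numpy, scipy, OpenCV 4.12 (cv2) and the standard library are available. Lean on these libraries where they do the work, as an engineer would, in place of code of your own. Each camera call takes 0.05 s, during which the arm holds its last target. There are 200 camera calls.

## Working session

There is one attempt and no reset: what is moved stays moved. The work goes in short steps, Python scripts to look and compute and a tool call to move; the robot and the scene stay as the last step left them, time stands still between calls to the robot, and variables do not carry over. Pictures are saved under pics/ and viewed, about 8 in all and at most 12, crops included, and the job is handed in when it is done.

Besides the shell and the picture viewer there is one more tool, called after "Emit:" in YAML: its name, and indented under it one key for each argument. apply_moves: Moves the arm, as the interface text tells. Its arguments: {"type":"object","properties":{"commands":{"type":"array","items":{"type":"array","items":{"type":"array","items":{"type":"number"}}}},"force":{"type":"number"}},"required":["commands"]}

```bash
mkdir -p pics; ls; cat > h.py <<'E'
import numpy as np, cv2
from rig import ctrl
def proj(f,P):
    E=np.array(f["extrinsics"]);p=(np.atleast_2d(P)-E[:3,3])@E[:3,:3]
    F=192/np.tan(np.radians(f["fovy"])/2)
    return np.c_[f["cx"]+F*p[:,0]/p[:,2],f["cy"]+F*p[:,1]/p[:,2]]
def ray(f,uv,z):
    E=np.array(f["extrinsics"]);F=192/np.tan(np.radians(f["fovy"])/2)
    d=E[:3,:3]@np.array([(uv[0]-f["cx"])/F,(uv[1]-f["cy"])/F,1]);o=E[:3,3]
    return o+d*(z-o[2])/d[2]
E
python3 - <<'E'
from h import *
fs={}
for c in("scene","top"):
    f=ctrl.grab_frame(c);fs[c]=f
    print(c,f["fovy"],f["cx"],f["cy"],np.round(f["extrinsics"],3).tolist())
    for l in("plate","platform","leaf_a","can","vial","cup","corner_a"):
        for r in ctrl.search_frame(l,c)[:6]: print(l,np.round(r["xy"],1),round(r["confidence"],2),np.round(ray(f,r["xy"],.044),3))
cv2.imwrite("pics/a.png",cv2.cvtColor(np.hstack([cv2.resize(fs[c]["color"],(400,300)) for c in fs]),4))
cv2.imwrite("pics/top.png",cv2.cvtColor(cv2.resize(fs["top"]["color"],(800,600)),4))
print(ctrl.get_state())
r=ctrl.cut_out("plate","top")
if r:
    m=r[0]["pixels"];b=cv2.minAreaRect(np.argwhere(m)[:,::-1].astype(np.float32))
    print(m.sum(),[np.round(ray(fs["top"],p,.044),4) for p in cv2.boxPoints(b)])
E
```

```text
pics
scene 46.17406244896313 257.07267039937443 191.73302386532097 [[-0.875, 0.242, -0.418, 0.988], [0.483, 0.481, -0.732, 0.691], [0.024, -0.842, -0.538, 0.584], [0.0, 0.0, 0.0, 1.0]]
plate [275.1 204. ] 0.77 [0.557 0.017 0.044]
platform [275.9 210. ] 0.83 [0.567 0.037 0.044]
leaf_a [261.7 163.6] 0.69 [ 0.496 -0.151  0.044]
leaf_a [217.8 173.2] 0.53 [ 0.612 -0.156  0.044]
leaf_a [284.4 243.7] 0.51 [0.61  0.14  0.044]
leaf_a [338.2 226.9] 0.5 [0.486 0.145 0.044]
can [189.4 222.2] 0.8 [ 0.744 -0.005  0.044]
vial [321.3 249.5] 0.59 [0.558 0.186 0.044]
cup [236.8 165.4] 0.87 [ 0.555 -0.17   0.044]
corner_a [275.2 204.1] 0.75 [0.557 0.018 0.044]
top 51.063953961787206 253.65287093674726 193.14667720740067 [[-0.018, -0.997, 0.081, 0.554], [-1.0, 0.019, 0.013, 0.002], [-0.014, -0.081, -0.997, 0.885], [0.0, 0.0, 0.0, 1.0]]
plate [260.8 229.3] 0.87 [ 0.546 -0.     0.044]
platform [260.8 229.5] 0.89 [ 0.546 -0.     0.044]
platform [195.7 257.1] 0.56 [0.491 0.136 0.044]
leaf_a [329.6 255.1] 0.92 [ 0.491 -0.142  0.044]
leaf_a [196.8 260.4] 0.79 [0.485 0.134 0.044]
leaf_a [194.4 200.5] 0.71 [0.6
[... 348 characters left out ...]
11e-06,
        1.36750326e+00, -8.26140782e-02]), 'qd': array([-0.00086147,  0.00011248,  0.00162516, -0.00049347,  0.00116864,
       -0.00104461]), 'joint_torque': array([ 8.99811821e-04, -4.17555749e+01, -3.60198069e+01,  7.74692162e-02,
        4.29534505e-02, -2.97172642e-05]), 'tcp_pos': array([0.23193923, 0.6072197 , 0.23971295]), 'orientation': array([1.39091524, 1.5707145 , 1.02611346]), 'wrist_force': array([-0.37570983,  0.28891661, -0.36163907]), 'wrist_torque': array([-0.01171983,  0.00175479,  0.00361242]), 'width': 0.9994573722600799}
8199 [array([0.6298, 0.1113, 0.044 ]), array([ 0.6356, -0.1108,  0.044 ]), array([ 0.4722, -0.1133,  0.044 ]), array([0.466 , 0.1053, 0.044 ])]
```

View pics/top.png

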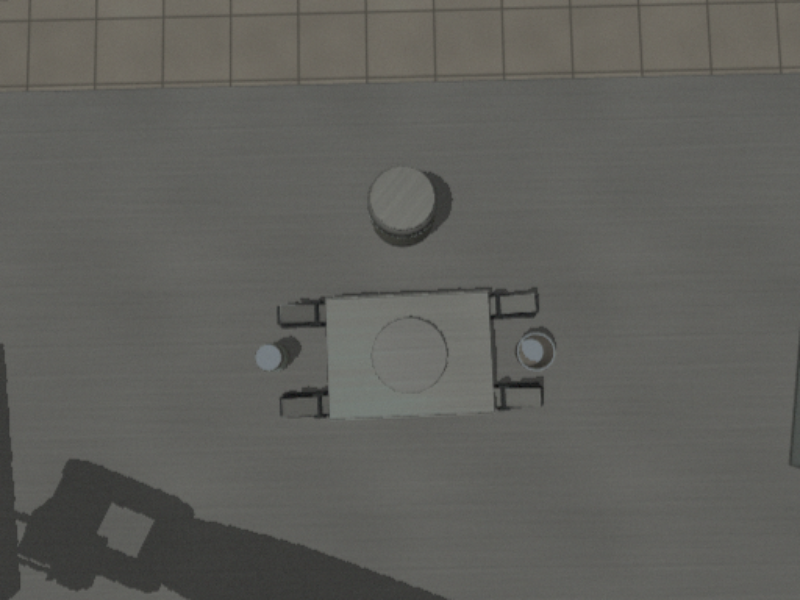

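View pics/a.png

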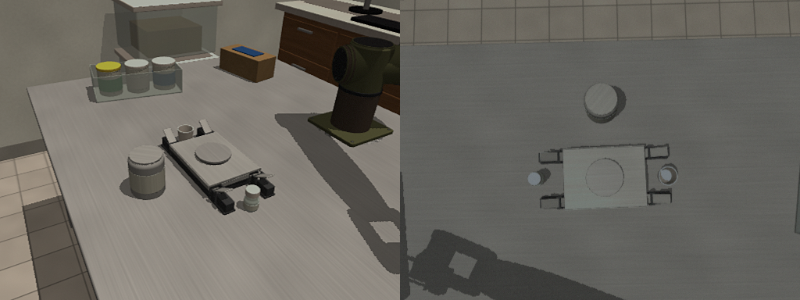

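```bash
cat >> h.py <<'E'
def T(c,yaw,x,y): return c+np.array([[np.cos(yaw),-np.sin(yaw)],[np.sin(yaw),np.cos(yaw)]])@np.array([x,y])
E
python3 - <<'E'
from h import *
from scipy.optimize import least_squares
f=ctrl.grab_frame("top")
px=np.array([[326,297],[490,290],[494,411],[329,418]])*.64-.18
loc=[(.08,.11),(.08,-.11),(-.08,-.11),(-.08,.11)]
fun=lambda p:(proj(f,[[*T(p[:2],p[2],*l),.044] for l in loc])-px).ravel()
r=least_squares(fun,[.55,0,.03]);p=r.x;print(p,np.round(r.fun,1))
print("pan",ray(f,np.array([410,355])*.64-.18,.056))
s=ctrl.grab_frame("scene");im=s["color"].copy();im2=f["color"].copy()
for g,i in((s,im),(f,im2)):
    P=[[*T(p[:2],p[2],*l),.044] for l in loc]+[[*T(p[:2],p[2],sx*.062,sy*q),z] for sx in(1,-1) for sy in(1,-1) for q,z in((.088,.044),(.124,.0335),(.156,.056))]
    for u in proj(g,P): cv2.circle(i,tuple(np.round(u*16).astype(int).tolist()),16,(255,0,0),-1,shift=4)
a=cv2.resize(im[130:280,150:370],(800,545));b=cv2.resize(im2[170:280,160:360],(800,440))
cv2.imwrite("pics/b.png",cv2.cvtColor(np.vstack([cv2.resize(a,(440,300)),cv2.resize(b,(440,242))]),4))
for n,x,y in(("a",-1,1),("b",-1,-1),("c",1,1),("d",1,-1)): print(n,T(p[:2],p[2],x*.062,y*.088),T(p[:2],p[2],x*.062,y*.156))
E
```

```text
[ 0.55300806 -0.00293481  0.01921596] [-0.2 -0.  -0.5  0.5  0.7  0.1 -0.  -0.5]
pan [ 0.55109973 -0.00334308  0.056     ]
a [0.48932861 0.08385763] [0.488022   0.15184507]
b [ 0.49271041 -0.09210988] [ 0.49401701 -0.16009732]
c [0.61330571 0.08624026] [0.61199911 0.15422771]
d [ 0.61668751 -0.08972725] [ 0.61799412 -0.15771469]
```

View pics/b.png

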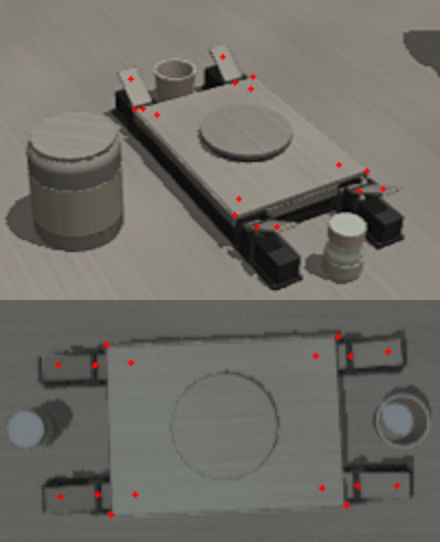

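Emit:
apply_moves:
  commands:
    - [[2,0,0,-0.128,0,0,0],[2,0,0,-0.128,0,0,0],[2,0,0,-0.128,0,0,0],[0.5,-5.4,2.5,0,0,0,0],[0.5,-5.4,2.5,0,0,0,0],[0.5,-5.4,2.5,0,0,0,0],[0.5,-5.4,2.5,0,0,0,0],[0.5,-5.4,2.5,0,0,0,0],[0.5,-5.4,2.5,0,0,0,0],[0.5,-5.4,2.5,0,0,0,0]]
  force: 20

```text
time_s: 2.2
tcp_pos: [0.4148, 0.231, 0.145]
orientation: [0.36, 1.569, 0.38]
wrist_force: [0.3, 0.4, 1.0]
width: 0.025
```

Emit:
apply_moves:
  commands:
    - [[0,-4.9,2.4,0,0,0,0],[0,-4.9,2.4,0,0,0,0],[0,-4.9,2.3,0,0,0,0],[0,0,0,0,0,0,0],[2,0,0,0,0,0,0],[2,0,0,0,0,0,0],[2,0,0,0,0,0,0],[0.7,0,0,0,0,0,0],[0,0,0,0,0,0,0],[0,0,0,0,0,0,0]]

```text
time_s: 3.45
tcp_pos: [0.4886, 0.0874, 0.0787]
orientation: [0.1, 1.569, 0.119]
wrist_force: [0.0, -0.7, 1.0]
width: 0.003
```

Emit:
apply_moves:
  commands:
    - [[0.3,-0.3,0,0,0,0,0],[0.3,0,0,0,0,0,0],[0.1,0,0,0,0,0,0],[0.1,0,0,0,0,0,0],[0.1,0,0,0,0,0,0],[0.1,0,0,0,0,0,0],[0.1,0,0,0,0,0,0],[0,0,0,0,0,0,0],[0,0,0,0,0,0,0],[0,0,0,0,0,0,0]]

```text
time_s: 4.7
tcp_pos: [0.4883, 0.0842, 0.0686]
orientation: [2.844, 1.57, 2.863]
wrist_force: [-6.0, -1.1, 12.6]
width: 0.007
```

Emit:
apply_moves:
  commands:
    - [[0.1,0,0,0,0,0,0],[0.1,0,0,0,0,0,0],[0,0,0,0,0,0,0],[0,0,0,0,0,0,0],[0,0,0,0,0,0,0],[0,0,0,0,0,0,0],[0,0,0,0,0,0,0],[0,0,0,0,0,0,0],[0,0,0,0,0,0,0],[0,0,0,0,0,0,0]]

```text
time_s: 5.95
tcp_pos: [0.4886, 0.0843, 0.0682]
orientation: [2.889, 1.57, 2.909]
wrist_force: [-10.6, 0.4, 20.9]
width: 0.003
```

Emit:
apply_moves:
  commands:
    - [[-1.5,0,0,0,0,0,0],[-2.0,0,0,0,0,0,0],[0,-5.9,0,0,0,0,0],[0,-5.9,0,0,0,0,0],[0,-5.8,0,0,0,0,0],[0,0,0,0,0,0,0],[1.5,0,0,0,0,0,0],[1.1,0,0,0,0,0,0],[0,0,0,0,0,0,0],[0,0,0,0,0,0,0]]

```text
time_s: 7.2
tcp_pos: [0.4914, -0.0911, 0.0734]
orientation: [2.763, 1.57, 2.784]
wrist_force: [-0.0, -0.8, -1.1]
width: 0.002
```

Emit:
apply_moves:
  commands:
    - [[0.3,0,0,0,0,0,0],[0.1,0,0,0,0,0,0],[0.1,0,0,0,0,0,0],[0.1,0,0,0,0,0,0],[0.1,0,0,0,0,0,0],[0.1,0,0,0,0,0,0],[0,0,0,0,0,0,0],[0,0,0,0,0,0,0],[0,0,0,0,0,0,0],[0,0,0,0,0,0,0]]

```text
time_s: 8.45
tcp_pos: [0.4922, -0.0923, 0.0685]
orientation: [-0.711, 1.57, -0.692]
wrist_force: [-6.6, 2.1, 15.9]
width: 0.005
```

Emit:
apply_moves:
  commands:
    - [[-1.5,0,0,0,0,0,0],[-2.0,0,0,0,0,0,0],[0,0,5.0,0,0,0,0],[0,0,5.0,0,0,0,0],[0,0.1,2.4,0,0,0,0],[0,0,0,0,0,0,0],[1.5,0,0,0,0,0,0],[1.1,0,0,0,0,0,0],[0,0,0,0,0,0,0],[0,0,0,0,0,0,0]]

```text
time_s: 9.7
tcp_pos: [0.615, -0.0886, 0.0746]
orientation: [2.822, 1.571, 2.841]
wrist_force: [-0.1, -0.5, 0.3]
width: 0.008
```

Emit:
apply_moves:
  commands:
    - [[0.3,0,0,0,0,0,0],[0.1,0,0,0,0,0,0],[0.1,0,0,0,0,0,0],[0.1,0,0,0,0,0,0],[0.1,0,0,0,0,0,0],[0.1,0,0,0,0,0,0],[0,0,0,0,0,0,0],[0,0,0,0,0,0,0],[0,0,0,0,0,0,0],[0,0,0,0,0,0,0]]

```text
time_s: 10.95
tcp_pos: [0.6157, -0.0885, 0.0688]
orientation: [1.277, 1.571, 1.296]
wrist_force: [-4.6, 1.5, 10.7]
width: 0.007
```

Emit:
apply_moves:
  commands:
    - [[-1.5,0,0,0,0,0,0],[-2.0,0,0,0,0,0,0],[0,5.8,0,0,0,0,0],[0,5.8,0,0,0,0,0],[0,5.8,0,0,0,0,0],[0,0,0,0,0,0,0],[1.5,0,0,0,0,0,0],[1.1,0,0,0,0,0,0],[0,0,0,0,0,0,0],[0,0,0,0,0,0,0]]

```text
time_s: 12.2
tcp_pos: [0.612, 0.0845, 0.0754]
orientation: [-2.968, 1.57, -2.95]
wrist_force: [0.0, -0.3, 0.8]
width: 0.005
```

Emit:
apply_moves:
  commands:
    - [[0.3,0,0,0,0,0,0],[0.1,0,0,0,0,0,0],[0.1,0,0,0,0,0,0],[0.1,0,0,0,0,0,0],[0.1,0,0,0,0,0,0],[0.1,0,0,0,0,0,0],[0,0,0,0,0,0,0],[0,0,0,0,0,0,0],[0,0,0,0,0,0,0],[0,0,0,0,0,0,0]]

```text
time_s: 13.45
tcp_pos: [0.6121, 0.0855, 0.0678]
orientation: [0.421, 1.57, 0.44]
wrist_force: [0.3, 0.8, 1.0]
width: 0.004
```

Emit:
apply_moves:
  commands:
    - [[0.1,0,0,0,0,0,0],[0.1,0,0,0,0,0,0],[0.1,0,0,0,0,0,0],[0.1,0,0,0,0,0,0],[0.1,0,0,0,0,0,0],[0.05,0,0,0,0,0,0],[0,0,0,0,0,0,0],[0,0,0,0,0,0,0],[0,0,0,0,0,0,0],[0,0,0,0,0,0,0]]

```text
time_s: 14.7
tcp_pos: [0.6124, 0.0856, 0.0638]
orientation: [0.438, 1.57, 0.457]
wrist_force: [-2.7, 1.7, 10.2]
width: 0.002
```

Emit:
apply_moves:
  commands:
    - [[-1,0,0,0,0,0,0],[-4.0,0,0,0,0,0,0],[0,3.5,0,0,0,0,0],[0,3.4,0,0,0,0,0],[0,0,0,0,0,0,0],[1.0,0,0,0,0,0,0],[0.6,0,0,0,0,0,0],[0,0,0,0,0,0,0],[0,0,0,0,0,0,0],[0,0,0,0,0,0,0]]

```text
time_s: 15.95
tcp_pos: [0.611, 0.1542, 0.0965]
orientation: [0.041, 1.57, 0.06]
wrist_force: [0.7, -0.5, -0.2]
width: 0.004
```

```bash
python3 - <<'E'
from h import *
s=ctrl.grab_frame("scene");t=ctrl.grab_frame("top")
print(ctrl.get_state()["tcp_pos"])
cv2.imwrite("pics/c.png",cv2.cvtColor(np.hstack([cv2.resize(s["color"][130:290,200:360],(400,400)),cv2.resize(t["color"][140:300,130:290],(400,400))]),4))
E
```

```text
[0.61090304 0.15433783 0.09650796]
```

View pics/c.png

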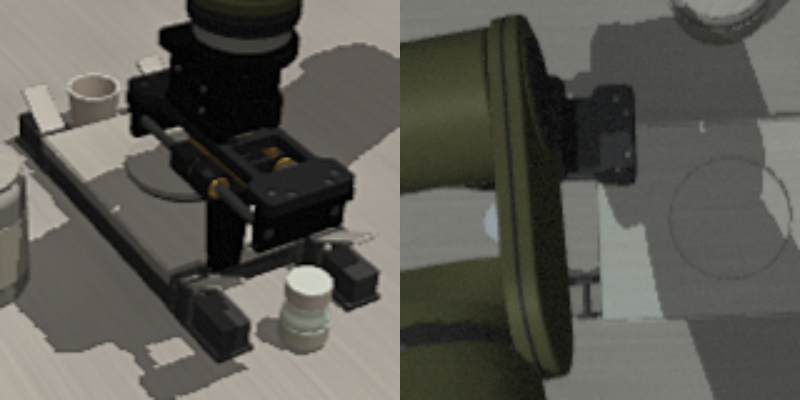

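Emit:
apply_moves:
  commands:
    - [[0.6,0,0,0,0,0,0],[0.3,0,0,0,0,0,0],[0.3,0,0,0,0,0,0],[0.3,0,0,0,0,0,0],[0.3,0,0,0,0,0,0],[0.3,0,0,0,0,0,0],[0.3,0,0,0,0,0,0],[0,0,0,0,0,0,0],[0,0,0,0,0,0,0],[0,0,0,0,0,0,0]]

```text
time_s: 17.3
tcp_pos: [0.612, 0.1549, 0.0735]
orientation: [0.286, 1.567, 0.305]
wrist_force: [1.0, 2.0, 5.9]
width: 0.008
```

Pressing on the leaf at 6 N, as expected. Go on to flat.

Emit:
apply_moves:
  commands:
    - [[0.3,0,0,0,0,0,0],[0.3,0,0,0,0,0,0],[0.2,0,0,0,0,0,0],[0.2,0,0,0,0,0,0],[0.2,0,0,0,0,0,0],[0.1,0,0,0,0,0,0],[0.1,0,0,0,0,0,0],[0,0,0,0,0,0,0],[0,0,0,0,0,0,0],[0,0,0,0,0,0,0]]

```text
time_s: 18.55
tcp_pos: [0.612, 0.1555, 0.0606]
orientation: [0.617, 1.567, 0.636]
wrist_force: [-1.8, 3.5, 10.0]
width: 0.009
```

Emit:
apply_moves:
  commands:
    - [[0.1,0,0,0,0,0,0],[0.1,0,0,0,0,0,0],[0,0,0,0,0,0,0],[0,0,0,0,0,0,0],[0,0,0,0,0,0,0],[0,0,0,0,0,0,0],[0,0,0,0,0,0,0],[0,0,0,0,0,0,0],[0,0,0,0,0,0,0],[0,0,0,0,0,0,0]]

```text
time_s: 19.8
tcp_pos: [0.6121, 0.1556, 0.0603]
orientation: [0.655, 1.567, 0.674]
wrist_force: [-5.5, 2.8, 18.2]
width: 0.005
```

Emit:
apply_moves:
  commands:
    - [[-1,0,0,0,0,0,0],[-4,0,0,0,0,0,0],[-5,0,0,0,0,0,0],[-5,0,0,0,0,0,0],[0,5,-3,0,0,0,0],[0,5,-3,0,0,0,0],[0,5,-3,0,0,0,0],[0,5,-3,0,0,0,0],[0,5,-3,0,0,0,0],[0,0,0,0,0,0,0]]

```text
time_s: 21.05
tcp_pos: [0.4533, 0.4037, 0.2051]
orientation: [-2.611, 1.569, -2.586]
wrist_force: [0.7, -0.2, 0.3]
width: 0.006
```

```bash
python3 - <<'E'
from h import *
s=ctrl.grab_frame("scene");t=ctrl.grab_frame("top")
for l in("can","vial","cup"):
    for r in ctrl.search_frame(l,"top")[:1]: print(l,np.round(r["xy"],1))
cv2.imwrite("pics/d.png",cv2.cvtColor(np.hstack([cv2.resize(s["color"][130:290,160:360],(400,320)),cv2.resize(t["color"][160:300,160:360],(400,280))[:280]] if 0 else [cv2.resize(s["color"][130:290,160:360],(400,320)),cv2.resize(t["color"][140:300,160:360],(400,320))]),4))
E
```

```text
can [258.4 129.7]
vial [171.4 225.4]
cup [341.8 226.3]
```

View pics/d.png

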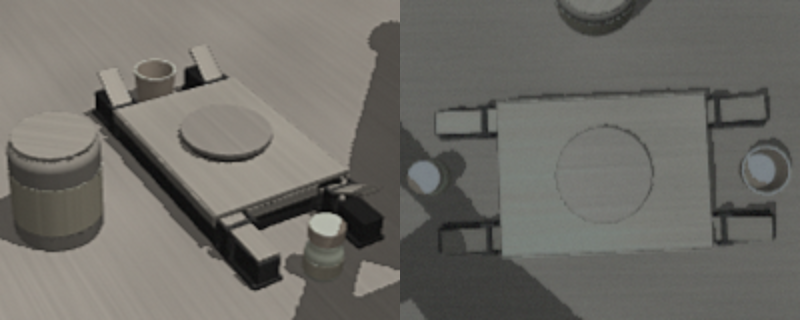

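The picture shows leaf c flat (scene crop at 255,245; top crop at 458,122). The other three leaves are still standing, and the can, jar and cup are where they were.

```bash
python3 -c "
from rig import ctrl
print(ctrl.job_done())"
```

```text
the job is handed in; nothing more can be done
None
```

The rocking corner is the far left one (c). I pressed its shim leaf down flat and left the other three leaves standing. The job is handed in at about 21 s of the 51 s allowed.

- **Corners:** I pressed near left (a), near right (b), far right (d) and far left (c), in that order. The first three were rigid, taking 11–21 N within half a millimetre. Corner c took only about 1 N at about 1 mm down, and had bottomed by about 5 mm, where it read 10 N.
- **Leaf c:** It moved at about 6 N and stopped with the fingertips about 35.5 mm above the table. It held there up to 18 N, which matches the flat height given.
- **Last check:** With the arm withdrawn, the pictures showed leaf c flat, the other three leaves up, and the can, jar and cup in place. The networks' positions for those three differed from the first look by 2–4 pixels. I put that down to detection noise, because the wrist felt no unexpected contact, but I did not measure it further.

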